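Start a clamp knob on its thread and screw it home

ROBOT

A 6-joint arm with a two-finger parallel gripper is mounted at the origin on a cart in front of the work surface, level with it; the furniture and walls round the work are solid. World frame = base frame: x ahead of the robot, y to its left, z up, the work surface at z = 0. Lengths are in mm, angles in rad, forces in N, time in s.
With the tool pointing down it reaches from about 275 to 725 mm from the base axis. Payload 5.6 kg.
Tool frame: the origin (TCP) lies midway between the tips of the shut fingers; the grasp point (between the pads) lies robot.grasp_offset behind it (robot.grasp_offset is the distance from the TCP to the grasp point, in mm); z points along the fingers, y is the line along which they close (so a half turn about z gives the same grasp; the last joint's range is limited). The gripper opens to 85 mm and grips with 20 to 120 N. Pads are 22 mm wide; open, the fingers measure 114 mm over their backs; the gripper's body (76 mm by 85 mm) begins 54 mm behind the grasp point. The pads swing forward as they close: fully open they stand 13 mm farther back than shut.
Start: joints at [-0.823, 0.255, 0.108, 0, -1.424, -0.285], TCP at [245.568, -492.127, 231.283] pointing down, gripper open.
Joint ranges: [-2.95, 2.95], [-1.21, 1.97], [-1.09, 1.5], [-2.87, 1.71], [-2.94, -0.07], [-3.05, 3.05]. Speed limits (rad/s): [2.57, 2.57, 3.14, 3.14, 3.14, 3.14].

INTERFACE

Orientations are given as a rotation vector (axis times angle).
In Python, from plant import telemetry, viewer, order, robot gives the robot as it stands. The module is installed in compiled form; this text tells all that it offers.
- The arm moves only by the tool play_rows, never from a script. Its argument "moves" is a list that holds one entry, the list of rows, each a list of 5 numbers: the shift along the world's x, y, z in mm, then the turn about the world's z in rad, then the closure in counts, from 0 (fully open) to 255 (shut). In form: [[[x, y, z, spin, hand], ...]]. A call has 1 to 10 rows; each row shifts and turns the commanded pose from where the row before left it; what a row does not reach is not made up. A row lasts 1/12 s, in which the tool goes at most 41.7 mm and 7.16 degrees, less where a joint would pass 70% of its speed; a pose out of reach is approached as far as the arm can. A call is refused whole if a number of a shift passes 41.7 or a number of a turn 0.125, either way. A call with a gripper value outside its range is refused whole. The fingers move at their own pace and stop on an object; "force" is the grip in N (left out, the last holds). Time passes only in rows, so rows that do not move let the fingers close. It gives the time, the measured TCP pose, the force, the opening and the grip force at its end, in the units of the state.
- telemetry.read_state(): the state, without advancing time (a new reading comes with each control period).
- viewer.camera(name): name is "scene" or "top"; returns (picture, depth): 480x640x3 uint8, red, green, blue; 480x640 float32, mm along the optical axis (not along the pixel's ray), 0 where there is no reading.
- viewer.camera_info(name): a dict with "intrinsics" (3x3 intrinsics, pixels), "D" ([k1, k2, p1, p2, k3] as OpenCV has them; the pictures are not rectified), "eye" and "orientation" of the camera in the world. Camera axes: x right, y down, z forward; pixel columns grow to the right and rows downward; lengths in mm; the calibration is good to about 2 mm. A picture is of the moment at which its call begins. camera_info takes no time and is no camera call.
- order.hand_in(): hands the job in; it is judged then, once.
The state is a dict: "t": time; "joint_pos": joint angles; "qvel": joint speeds; "joint_efforts": joint torques, N m; "eef_pos": TCP position; "orientation": TCP orientation; "force": force on the tool from outside, world axes, zero at the start; "moment": the same for the moment, N m; "gripper_width": finger opening in mm; "finger_force": force on a finger pad.
Only numpy, scipy, OpenCV 4.12 (cv2) and the standard library are available. Lean on these libraries where they do the work, as an engineer would, in place of code of your own. Each camera call takes 0.05 s, during which the arm holds its last target. There are 200 camera calls.

TASK

The bar-grip knob of the board clamp is only sitting loosely on top of its stud. Without lifting it off, turn it backwards (counter-clockwise from above) until you feel it drop into the start of the thread, stop there, then turn it forwards (clockwise) until it is fully down on the clamp bar and let go. Never force it: the thin thread starts are easily damaged, so do not turn against anything that blocks, and leave the tin, the screwdriver and the battery next to the clamp where they are.

Things in the scene. Friction and masses are not known exactly. Their poses are not given: they have to be found in the camera images.
- knob_grip (a point): Centre of the knob's grip (black knob, loose, about 80 g, upright on the stud): a straight upright bar 46 mm long along this frame's x, 14 mm thick along y, 26 mm high (13 mm up and down from here); z up. Below the bar a round cap and skirt 51 mm across, rim 39 mm below this point. Three equal lugs hidden in the skirt ride on the stud's thread.
- stud_seat (a point): On the fixed stud's axis at the top of the aluminium clamp bar, 44 mm above the bench, where the knob's rim must rest; z up, x along the clamp bar. Height of knob_grip above this point: 49.5 mm at the start (lugs on top of the thread), about 42.5 mm once dropped into the gaps of the thread, 39 mm fully home. The knob has 2 mm of sideways play.
- stud_tip (a point): Top of the steel stud (34 mm across, three-start thread), 20 mm above stud_seat, hidden in the knob. How its thread is turned varies and cannot be seen or read here. From the start the gaps lie 0.2 to 1.15 rad counter-clockwise, with 0.4 rad of play, then a wall. It drops there only if let down or lightly pressed. Clockwise on top a shoulder blocks. Wall and shoulder are the thin thread starts: 10 N on them damages them.
- fixture: The board clamp, fixed: 150x90 mm plate under the bar and stud, origin on the bench under the stud, x along the clamp bar. Thread: from the gaps clockwise the knob goes down a ramp, 3.5 mm in the first 0.8 rad (1.2 rad if begun at the wall), 1.4 mm of play up and down; 0.5 rad later a hard stop. More than 40 N between knob and stud counts as forcing.
- tin_mid (a point): Centre of a round tin, 56 mm across, 28 mm high, loose bystander; z up
- driver_mid (a point): Middle of the red-handled screwdriver's handle, 173 mm long overall, 20 mm thick, lying with the handle along this frame's y; loose bystander
- cell_mid (a point): Centre of a small battery lying on the bench, 51 mm long along y, 14 mm thick, loose bystander
Mind the look-alikes: they are no part of the job. Of the things that look like the part that bears knob_grip, the middle-sized one is meant.

How it is judged:
By the outcome, as a careful person would: the job done as asked, in the order asked, and still so for the second after the job is handed in, with the robot touching nothing.
It also fails if it takes over 72 s, if anything falls off the work surface, if the arm or the gripper's body presses on something with over 40 N, if the wrist force passes 120 N, or if a joint passes its speed limit or range.

## Working session

There is one attempt and no reset: what is moved stays moved. The work goes in short steps, Python scripts to look and compute and a tool call to move; the robot and the scene stay as the last step left them, time stands still between calls to the robot, and variables do not carry over. Pictures are saved under pics/ and viewed, at most 10 in all, crops included, and the job is handed in when it is done.

Besides the shell and the picture viewer there is one more tool, called after "Request:" in YAML: its name, and indented under it one key for each argument. play_rows: Moves the arm, as the interface text tells. Its arguments: {"type":"object","properties":{"moves":{"type":"array","items":{"type":"array","items":{"type":"array","items":{"type":"number"}}}},"force":{"type":"number"}},"required":["moves"]}

```bash
mkdir -p pics; ls; python3 - <<'E'
from plant import telemetry, viewer, order, robot
import cv2,numpy as np
print(telemetry.read_state(), robot.grasp_offset)
for n in("scene","top"):
    p,d=viewer.camera(n); cv2.imwrite(f"pics/{n}0.png",p[:,:,::-1]); np.save(f"pics/{n}0.npy",d); np.save(f"pics/{n}0p.npy",p)
    print(n,viewer.camera_info(n))
E
```

```text
pics
{'t': 0.0, 'joint_pos': array([-8.23426373e-01,  2.55745248e-01,  1.07002840e-01, -4.94189009e-04,
       -1.42385933e+00, -2.84567039e-01]), 'qvel': array([-0.0005464 , -0.00139548, -0.00055172,  0.00051824,  0.00123073,
       -0.00042441]), 'joint_efforts': array([ 1.30940020e-04, -3.86628807e+01,  2.37939835e+01,  5.36480874e+00,
       -6.03536188e-03, -2.15322416e-05]), 'eef_pos': array([ 245.38056589, -491.68539088,  230.39305409]), 'orientation': array([ 7.20280319e-01, -3.05742824e+00, -2.84512624e-03]), 'force': array([0.20919115, 0.66832111, 0.47082835]), 'moment': array([ 0.01162922, -0.047178  ,  0.0823505 ]), 'finger_force': 0.0, 'gripper_width': 85.82123226124924} 18.700000000000003
scene {'intrinsics': array([[579.30939127,   0.        , 320.85821129],
       [  0.        , 579.30939127, 239.30540376],
       [  0.        ,   0.        ,   1.        ]]), 'D': array([-0.19430565,  0.        ,  0.        ,  0.        ,  0.        ]), 'eye': array([118.50260846, 679.51607751, 637.31780978]), 'orientation': array([-0.78872336,  2.45029651, -1.25640792])}
top {'intrinsics': array([[504.70403268,   0.        , 322.3932618 ],
       [  0.        , 504.70403268, 241.74630833],
       [  0.        ,   0.        ,   1.        ]]), 'D': array([-0.03786321,  0.        ,  0.        ,  0.        ,  0.        ]), 'eye': array([ 453.6036498 ,   32.79415161, 1137.14813434]), 'orientation': array([-2.18686623,  2.13425461, -0.08880053])}
```

View pics/scene0.png

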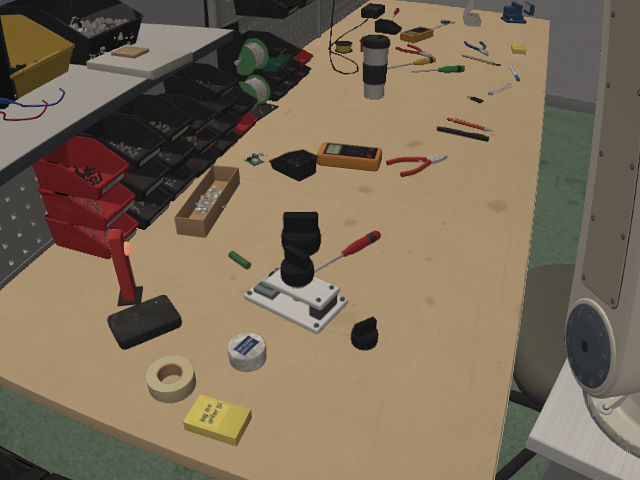

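View pics/top0.png

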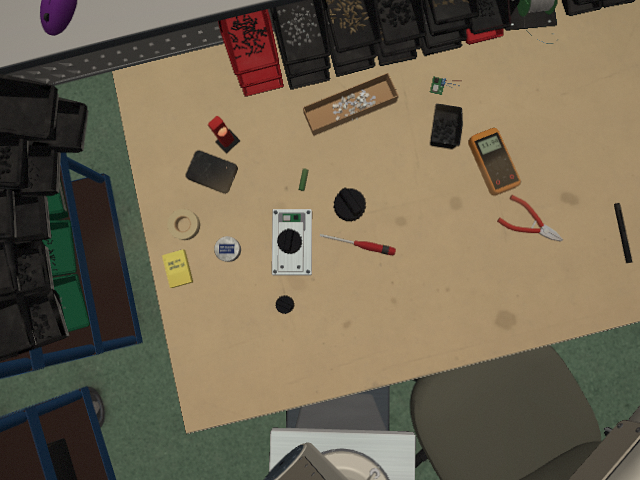

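The scene view shows three black knobs. In the top view they are at (349,204), the largest; (290,241), middle-sized and on the clamp stud; and (285,304), the smallest. The middle-sized one on the clamp is the one meant. I'll confirm it in a crop and measure it.

```bash
cat > h.py <<'E'
import numpy as np,cv2
from scipy.spatial.transform import Rotation as R
from plant import viewer
def cast(n,uv,z):
    c=viewer.camera_info(n); K=c["intrinsics"]
    q=cv2.undistortPoints(np.float64(uv).reshape(-1,1,2),K,c["D"])[:,0]
    d=R.from_rotvec(c["orientation"]).apply(np.c_[q,np.ones(len(q))])
    z=np.broadcast_to(z,len(q)); return c["eye"]+d*((z-c["eye"][2])/d[:,2])[:,None]
def cloud(n,d):
    c=viewer.camera_info(n); v,u=np.mgrid[:480,:640]
    q=cv2.undistortPoints(np.float64(np.stack([u,v],-1)).reshape(-1,1,2),c["intrinsics"],c["D"])[:,0]
    return (c["eye"]+R.from_rotvec(c["orientation"]).apply(np.c_[q,np.ones(len(q))]*d.reshape(-1,1))).reshape(480,640,3)
E
python3 - <<'E'
from h import *
p=np.load("pics/top0p.npy");d=np.load("pics/top0.npy")
P=cloud("top",d)
s=P[225:258,275:305]
print("zmax",np.percentile(s[...,2],[50,90,98]))
m=np.zeros((480,640),bool);m[215:265,265:315]=1
t=m&(P[...,2]>97)
q=P[t];print(len(q),q.mean(0))
(c,(w,h),a)=cv2.minAreaRect(np.float32(q[:,:2]));print("bar",c,w,h,a)
e,V=np.linalg.eigh(np.cov(q[:,:2].T));print(np.sqrt(e*12),V[:,1])
k=m&(P[...,2]>60)&(P[...,2]<97);k=m&(P[...,2]>60);print("skirt",cv2.minEnclosingCircle(np.float32(P[k][:,:2])))
for nm,(x0,x1,y0,y1) in dict(big=(330,370,185,225),small=(273,298,293,317)).items():
    b=np.zeros_like(m);b[y0:y1,x0:x1]=1;b&=(p.max(2)<70);print(nm,cv2.minEnclosingCircle(np.float32(P[b][:,:2])),P[b][:,2].max())
w=np.zeros_like(m);w[205:280,268:318]=1;w&=(p.min(2)>150)
print("plate",cv2.minAreaRect(np.float32(P[w][:,:2])))
cr=cv2.resize(p[170:330,220:410,::-1],None,fx=4,fy=3.75,interpolation=cv2.INTER_CUBIC);cv2.imwrite("pics/crop.png",cr)
E
```

```text
zmax [ 51.76201618 105.56459819 107.85632855]
172 [549.17594011 114.4303826  219.67410572]
bar (510.9521484375, 91.75373077392578) 160.45053100585938 36.27595901489258 33.05387878417969
[ 32.35481695 156.97750113] [-0.78253593 -0.62260543]
skirt ((520.0257568359375, 83.58636474609375), 83.61679077148438)
big ((569.1878662109375, 11.326969146728516), 117.56095123291016) 1137.148134338414
small ((436.6170349121094, 93.29559326171875), 62.84092712402344) 1137.148134338414
plate ((546.846435546875, 102.40419006347656), (191.51463317871094, 132.21653747558594), 2.1228959560394287)
```

View pics/crop.png

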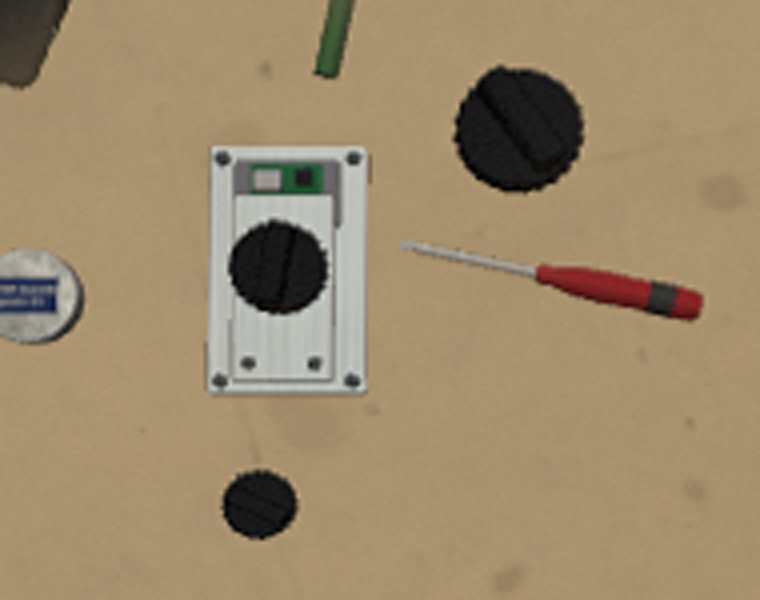

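The crop shows the middle-sized knob on the clamp bar at crop (278,267). Its grip bar runs nearly along the clamp bar. The larger knob at (518,130) and the smaller at (259,505) lie on the bench and are the look-alikes. I'll redo the measurement without the bad depth readings.

```bash
python3 - <<'E'
from h import *
p=np.load("pics/top0p.npy");d=np.load("pics/top0.npy")
P=cloud("top",d); ok=d>0
m=np.zeros((480,640),bool);m[222:262,272:308]=1
m&=ok
v,u=np.nonzero(m&(P[...,2]>99)&(P[...,2]<112)); q=P[v,u]
print(len(q),np.median(q,0)); print("uv",u.mean(),v.mean(),"rect",cv2.minAreaRect(np.float32(q[:,:2])))
e,V=np.linalg.eigh(np.cov(q[:,:2].T));print(q.mean(0),np.sqrt(e*12),V[:,1],np.arctan2(V[1,1],V[0,1]))
k=m&(p.max(2)<70);v,u=np.nonzero(k);print("black px",u.min(),u.max(),v.min(),v.max())
W=cast("top",np.c_[u,v],75.);print("disc at z75",cv2.minEnclosingCircle(np.float32(W[:,:2])))
w=np.zeros_like(m);w[205:280,268:318]=1;w&=(p.min(2)>140)
v,u=np.nonzero(w);W=cast("top",np.c_[u,v],10.)
print("plate",cv2.minAreaRect(np.float32(W[:,:2])))
# scene view of knob
ps=np.load("pics/scene0p.npy");S=cloud("scene",np.load("pics/scene0.npy"));ds=np.load("pics/scene0.npy")
b=np.zeros_like(m);b[205:290,270:325]=1;b&=(ds>0)&(S[...,2]>99)&(S[...,2]<112)&(ps.max(2)<90)
q=S[b];print("scene",len(q),q.mean(0) if len(q) else 0)
b=np.zeros_like(m);b[205:290,270:325]=1;b&=(ds>0)&(ps.max(2)<90)
print(np.percentile(S[b][:,2],[1,10,50,90,99]))
cv2.imwrite("pics/c2.png",np.hstack([cv2.resize(ps[200:330,235:365,::-1],(390,560),interpolation=cv2.INTER_CUBIC),cv2.resize(cv2.convertScaleAbs(p[222:262,272:308,::-1],alpha=3),(390,560),interpolation=cv2.INTER_CUBIC)]))
E
```

```text
151 [561.54977767 124.60077471 106.01071212]
uv 287.87417218543044 239.2913907284768 rect ((561.7577514648438, 125.01533508300781), (14.206022262573242, 45.682945251464844), 82.47589111328125)
[561.18826883 124.63589549 105.83431117] [14.06420449 45.40752068] [-0.99189484  0.12706149] 3.0141867668325646
black px 277 301 229 253
disc at z75 ((560.91064453125, 124.64364624023438), 25.957237243652344)
plate ((566.91015625, 124.92720031738281), (147.24961853027344, 87.85236358642578), 1.5732462406158447)
scene 222 [559.09235237 127.02900632 104.2057557 ]
[  3.68651748  24.51015474  62.75602577  96.98121473 106.08337018]
```

View pics/c2.png

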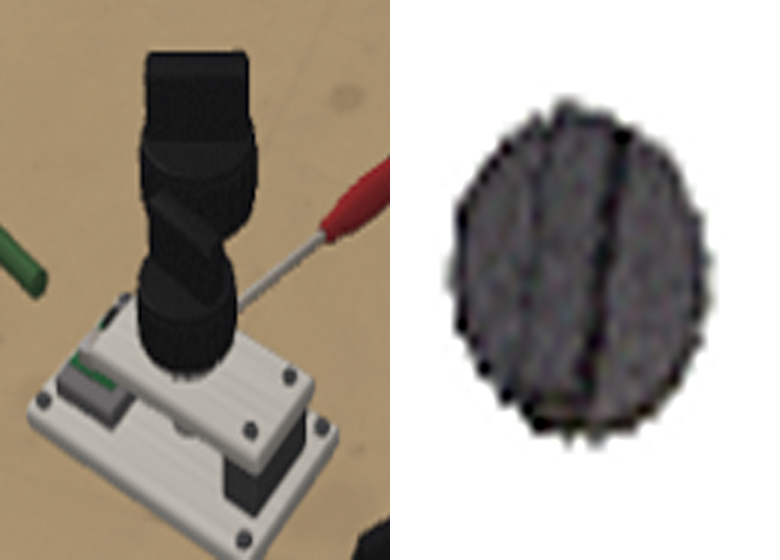

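The left half of the picture shows the middle knob on the stud with the big one behind it. The right half shows its bar nearly along world x. The measured bar is 14.2 x 45.7 mm with its top at z = 106, which matches the description. The axis is about (561, 124.7) and the bar yaw about -0.13.

Plan: travel there, then cage the bar loosely so that gravity makes the drop.

Request:
play_rows:
  moves:
    - [[15.8,30.8,0,0.125,150],[15.8,30.8,0,0.125,150],[15.8,30.8,0,0.125,150],[15.8,30.8,0,0.125,150],[15.8,30.8,0,0.125,150],[15.8,30.8,0,0.125,150],[15.8,30.8,0,0.125,150],[15.8,30.8,0,0.125,150],[15.8,30.8,0,0.125,150],[15.8,30.8,0,0.125,150]]
  force: 20

```text
t: 0.93
eef_pos: [403.7, -182.4, 231.1]
orientation: [2.38, -2.051, -0.001]
force: [0.5, -0.8, 0.6]
gripper_width: 35.2
finger_force: 0.0
```

Request:
play_rows:
  moves:
    - [[15.8,30.8,0,0.125,150],[15.8,30.8,0,0.125,150],[15.8,30.8,0,0.125,150],[15.8,30.8,0,0.125,150],[15.8,30.8,0,0.125,150],[15.8,30.8,0,0.125,150],[15.8,30.8,0,0.125,150],[15.8,30.8,0,0.125,150],[15.8,30.8,0,0.125,150],[15.8,30.8,0,0.125,150]]

```text
t: 1.77
eef_pos: [561.8, 125.5, 230.8]
orientation: [3.13, -0.27, -0.001]
force: [0.1, -0.1, 0.7]
gripper_width: 35.1
finger_force: 0.0
```

Request:
play_rows:
  moves:
    - [[0,0,-20,0.05,150],[0,0,-20,0.03,150],[0,0,-20,0,150],[0,0,0,0,150],[0,0,0,0,150],[0,0,0,0,150]]

```text
t: 2.27
eef_pos: [562.2, 123.8, 172.5]
orientation: [-3.138, 0.155, -0.002]
force: [0.2, 0.6, 0.4]
gripper_width: 35.2
finger_force: 0.0
```

```bash
cat > st.py <<'E'
from plant import telemetry
import numpy as np
from scipy.spatial.transform import Rotation as R
def st():
    s=telemetry.read_state(); M=R.from_rotvec(s["orientation"]).as_matrix()
    yaw=(np.arctan2(-M[0,1],M[1,1])+np.pi/2)%np.pi-np.pi/2
    print("t %.2f"%s["t"],"tcp",s["eef_pos"].round(2),"baryaw %.3f"%yaw,"tilt",M[:2,2].round(4),"F",s["force"].round(2),"M",s["moment"].round(3),"w %.1f"%s["gripper_width"],"ff %.1f"%s["finger_force"],"j6 %.2f"%s["joint_pos"][5])
    return s
E
python3 -c "from st import *;st()"
```

```text
t 2.27 tcp [562.17 123.78 172.53] baryaw -0.099 tilt [ 0.0016 -0.    ] F [0.15 0.6  0.36] M [ 0.027 -0.058  0.005] w 35.2 ff 0.0 j6 0.98
```

Request:
play_rows:
  moves:
    - [[-1,1,-25,0,150],[0,0,-25,0,150],[0,0,-20,0,150],[0,0,-10,0,150],[0,0,-6,0,150],[0,0,0,0,170],[0,0,0,0,185],[0,0,0,0,198],[0,0,0,0,198],[0,0,0,0,198]]

```text
t: 3.1
eef_pos: [561.1, 125.1, 86.3]
orientation: [-3.137, 0.155, -0.003]
force: [-0.4, -0.1, 0.4]
gripper_width: 19.0
finger_force: 0.0
```

```bash
cat > look.py <<'E'
import sys
from h import *; from st import st
st(); p,d=viewer.camera("scene"); np.save("pics/last.npy",d); np.save("pics/lastp.npy",p)
if len(sys.argv)>1:
    y,x=200,235
    cv2.imwrite(f"pics/{sys.argv[1]}.png",cv2.resize(cv2.convertScaleAbs(p[190:320,225:375,::-1],alpha=1.8),(750,600),interpolation=cv2.INTER_CUBIC))
E
python3 look.py a1
```

```text
t 3.10 tcp [561.12 125.09  86.28] baryaw -0.099 tilt [0.0016 0.0007] F [-0.38 -0.13  0.44] M [0.003 0.04  0.001] w 19.0 ff 0.0 j6 0.98
```

View pics/a1.png

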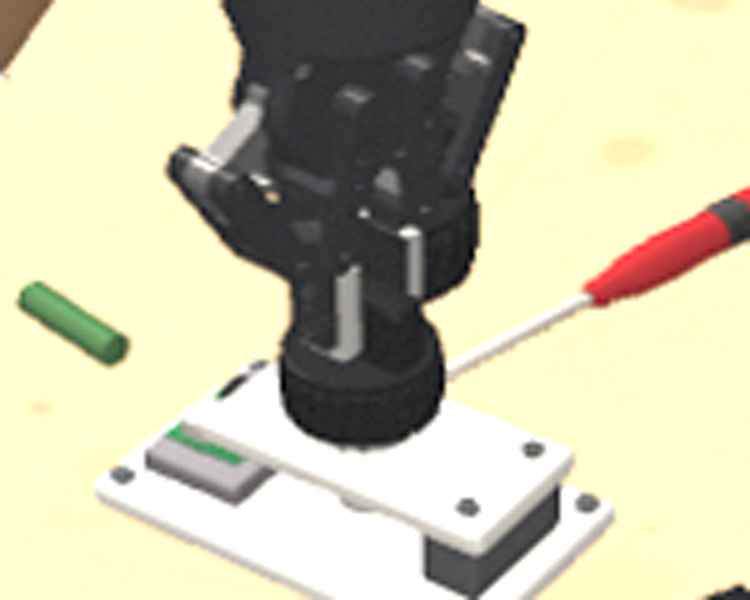

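The fingers straddle the bar with clearance, and the skirt's lower edge shows at about crop (362,445). I'll track that edge in the scene camera to detect the drop. Now turning counter-clockwise gently.

```bash
cat >> look.py <<'E'
def edge(p):
    g=p.max(2).astype(float); r=[]
    for u in range(288,304):
        c=g[272:300,u]; i=np.argmax(c>90)
        r.append(272+i-1+(90-c[i-1])/(c[i]-c[i-1]))
    return np.array(r)
e=edge(p); print("bottom edge max %.2f"%np.max(e), "mean %.2f"%e.mean())
E
python3 look.py
```

```text
t 3.15 tcp [560.96 125.03  86.03] baryaw -0.099 tilt [0.0012 0.0005] F [-0.64 -0.11 -0.85] M [-0.006  0.037  0.023] w 18.7 ff 0.0 j6 0.98
bottom edge max 287.38 mean 286.43
```

Request:
play_rows:
  moves:
    - [[0,0,0,0,204],[0,0,0,0,204],[0,0,0,0.05,204],[0,0,0,0.05,204],[0,0,0,0,204],[0,0,0,0,204]]

```text
t: 3.7
eef_pos: [560.5, 124.8, 85.3]
orientation: [3.141, -0.0, -0.0]
force: [-0.0, -0.1, 0.7]
gripper_width: 17.2
finger_force: 0.1
```

```bash
python3 look.py
```

```text
t 3.70 tcp [560.54 124.8   85.27] baryaw -0.000 tilt [-0.0001 -0.0001] F [-0.02 -0.09  0.69] M [-0.047  0.041 -0.031] w 17.2 ff 0.1 j6 1.08
bottom edge max 287.41 mean 286.45
```

Request:
play_rows:
  moves:
    - [[0,0,0,0.03,204],[0,0,0,0.04,204],[0,0,0,0.03,204],[0,0,0,0,204],[0,0,0,0,204],[0,0,0,0,204]]

```text
t: 4.25
eef_pos: [560.6, 124.9, 85.3]
orientation: [-3.138, -0.157, -0.0]
force: [-0.4, 0.2, 1.1]
gripper_width: 17.0
finger_force: 0.0
```

```bash
python3 look.py
```

```text
t 4.25 tcp [560.59 124.91  85.31] baryaw 0.100 tilt [0.0001 0.0001] F [-0.36  0.22  1.06] M [ 0.005 -0.011 -0.018] w 17.0 ff 0.0 j6 1.18
bottom edge max 287.39 mean 286.54
```

Request:
play_rows:
  moves:
    - [[0,0,0,0.03,204],[0,0,0,0.04,204],[0,0,0,0.03,204],[0,0,0,0,204],[0,0,0,0,204],[0,0,0,0,204]]

```text
t: 4.8
eef_pos: [560.6, 124.9, 85.3]
orientation: [-3.126, -0.314, -0.0]
force: [-0.4, -0.1, -0.8]
gripper_width: 16.9
finger_force: 0.0
```

```bash
python3 look.py
```

```text
t 4.80 tcp [560.57 124.89  85.29] baryaw 0.200 tilt [0. 0.] F [-0.36 -0.14 -0.77] M [ 0.015 -0.03   0.045] w 16.9 ff 0.0 j6 1.28
bottom edge max 287.45 mean 286.60
```

Request:
play_rows:
  moves:
    - [[0,0,0,0.03,204],[0,0,0,0.04,204],[0,0,0,0.03,204],[0,0,0,0,204],[0,0,0,0,204],[0,0,0,0,204]]

```text
t: 5.35
eef_pos: [560.5, 124.8, 85.3]
orientation: [3.106, 0.47, -0.0]
force: [-0.0, -0.1, 0.1]
gripper_width: 17.3
finger_force: 0.1
```

```bash
python3 look.py a2
```

```text
t 5.35 tcp [560.55 124.81  85.29] baryaw 0.300 tilt [-0.     -0.0001] F [-0.04 -0.06  0.15] M [-0.05  -0.015 -0.028] w 17.3 ff 0.1 j6 1.38
bottom edge max 289.78 mean 289.33
```

View pics/a2.png

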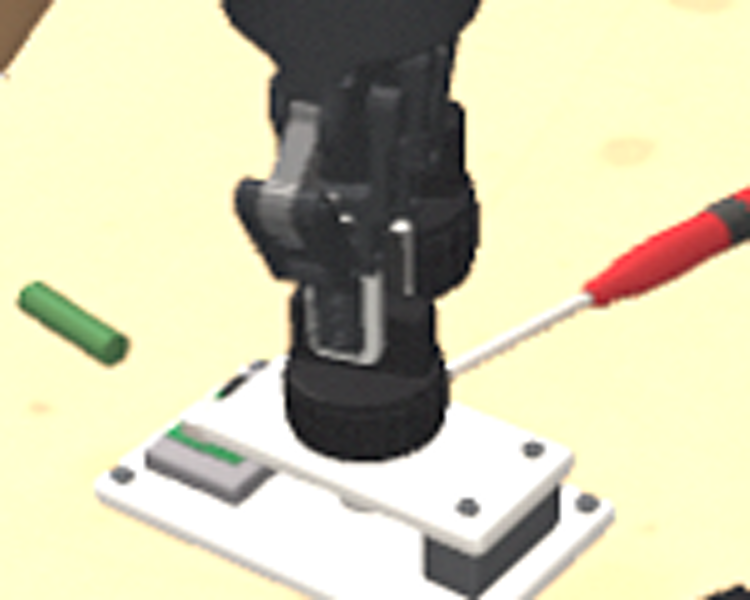

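The knob has dropped: the skirt's lower edge is at crop row 457, about 12 crop pixels lower. I'll wait briefly to see whether it has settled.

Request:
play_rows:
  moves:
    - [[0,0,0,0,204],[0,0,0,0,204],[0,0,0,0,204],[0,0,0,0,204]]

```text
t: 5.73
eef_pos: [560.5, 124.8, 85.3]
orientation: [3.106, 0.471, -0.0]
force: [0.3, -0.5, -0.3]
gripper_width: 16.9
finger_force: 0.1
```

```bash
python3 look.py; python3 - <<'E'
from h import *
# predicted edge shift for rim lowering
c=viewer.camera_info("scene"); r=R.from_rotvec(c["orientation"]).inv()
for z in(54.5,47.5,46,44):
    a=np.linspace(0,6.28,200); P=np.c_[561+25.5*np.cos(a),124.7+25.5*np.sin(a),a*0+z]
    uv=cv2.projectPoints(r.apply(P-c["eye"]),np.zeros(3),np.zeros(3),c["intrinsics"],c["D"])[0][:,0]; print(z,uv[:,1].max().round(2),uv[:,0].mean().round(1))
E
```

```text
t 5.73 tcp [560.55 124.83  85.26] baryaw 0.301 tilt [-0.0001 -0.0001] F [ 0.34 -0.53 -0.32] M [-0.064  0.016 -0.013] w 16.9 ff 0.1 j6 1.38
bottom edge max 289.78 mean 289.34
54.5 286.88 296.5
47.5 290.31 296.6
46 291.04 296.6
44 292.01 296.7
```

Request:
play_rows:
  moves:
    - [[0,0,0,0,190],[0,0,0,0,190],[0,0,0,0,190]]

```text
t: 6.03
eef_pos: [560.6, 124.9, 85.3]
orientation: [-3.106, -0.471, -0.0]
force: [-0.1, -0.1, -0.1]
gripper_width: 21.5
finger_force: 0.0
```

```bash
python3 look.py
```

```text
t 6.03 tcp [560.6  124.91  85.3 ] baryaw 0.301 tilt [0.0001 0.    ] F [-0.08 -0.05 -0.13] M [-0.008  0.008 -0.011] w 21.5 ff 0.0 j6 1.38
bottom edge max 289.78 mean 289.32
```

Request:
play_rows:
  moves:
    - [[0,0,-3,0,204],[0,0,-3,0,204],[0,0,-2,0,204],[0,0,0,0,204],[0,0,0,0,204]]

```text
t: 6.5
eef_pos: [560.4, 124.8, 76.9]
orientation: [3.106, 0.471, -0.001]
force: [-0.3, 0.2, -0.3]
gripper_width: 16.7
finger_force: 0.1
```

Request:
play_rows:
  moves:
    - [[0,0,-0.5,0,204],[0,0,-0.5,0,204],[0,0,0,0,204],[0,0,0,0,204]]

```text
t: 6.83
eef_pos: [560.6, 124.9, 76.3]
orientation: [-3.106, -0.471, -0.0]
force: [0.5, 0.2, 0.3]
gripper_width: 16.7
finger_force: 0.1
```

Request:
play_rows:
  moves:
    - [[0,0,-0.5,0,204],[0,0,-0.5,0,204],[0,0,0,0,204],[0,0,0,0,204]]

```text
t: 7.17
eef_pos: [560.5, 124.9, 75.2]
orientation: [-3.106, -0.471, 0.0]
force: [-1.7, 0.2, 0.1]
gripper_width: 17.1
finger_force: 0.1
```

```bash
python3 look.py
```

```text
t 7.17 tcp [560.54 124.86  75.25] baryaw 0.301 tilt [-0.0001  0.    ] F [-1.68  0.24  0.07] M [-0.075 -0.073  0.034] w 17.1 ff 0.1 j6 1.38
bottom edge max 289.78 mean 283.99
```

Request:
play_rows:
  moves:
    - [[0,0,-0.5,0,204],[0,0,-0.5,0,204],[0,0,0,0,204],[0,0,0,0,204]]

```text
t: 7.55
eef_pos: [560.5, 124.9, 74.2]
orientation: [3.106, 0.471, -0.0]
force: [-0.5, 0.1, 0.3]
gripper_width: 17.0
finger_force: 0.1
```

Request:
play_rows:
  moves:
    - [[0,0,-0.3,0,204],[0,0,-0.3,0,204],[0,0,0,0,204],[0,0,0,0,204]]

```text
t: 7.88
eef_pos: [560.6, 124.9, 73.8]
orientation: [3.106, 0.472, 0.0]
force: [-0.5, 0.3, 2.7]
gripper_width: 17.2
finger_force: 0.8
```

Light contact (2.7 N) at TCP z = 73.8 puts the cap top at about 73.7. The grip is therefore about 42.7 mm above the seat, so the knob is fully dropped into the gap. I'll back off slightly and turn clockwise.

Request:
play_rows:
  moves:
    - [[0,0,0.8,0,204],[0,0,0,-0.05,204],[0,0,0,-0.05,204],[0,0,0,-0.05,204],[0,0,0,-0.05,204],[0,0,0,0,204],[0,0,0,0,204]]

```text
t: 8.47
eef_pos: [560.5, 124.9, 74.4]
orientation: [-3.137, -0.161, 0.0]
force: [0.1, 0.2, 0.2]
gripper_width: 17.4
finger_force: 0.0
```

```bash
python3 look.py
```

```text
t 8.47 tcp [560.51 124.87  74.41] baryaw 0.103 tilt [-0.0001 -0.    ] F [0.12 0.18 0.21] M [-0.032  0.019 -0.036] w 17.4 ff 0.0 j6 1.18
bottom edge max 290.64 mean 286.94
```

Request:
play_rows:
  moves:
    - [[0,0,0,-0.03,204],[0,0,0,-0.04,204],[0,0,0,-0.03,204],[0,0,0,0,204],[0,0,0,0,204]]

```text
t: 8.93
eef_pos: [560.5, 124.9, 74.4]
orientation: [-3.142, -0.005, 0.0]
force: [-0.3, 0.6, -0.3]
gripper_width: 17.0
finger_force: 0.0
```

```bash
python3 look.py
```

```text
t 8.93 tcp [560.55 124.89  74.45] baryaw 0.003 tilt [-0.0001  0.    ] F [-0.31  0.65 -0.27] M [-0.007  0.028 -0.022] w 17.0 ff 0.0 j6 1.08
bottom edge max 290.75 mean 286.66
```

No resistance so far, and the knob is settling a bit lower. I'll continue clockwise.

Request:
play_rows:
  moves:
    - [[0,0,0,-0.05,204],[0,0,0,-0.05,204],[0,0,0,-0.05,204],[0,0,0,0,204],[0,0,0,0,204]]

```text
t: 9.4
eef_pos: [560.6, 124.9, 74.5]
orientation: [3.133, -0.23, 0.0]
force: [-0.5, 0.4, 0.3]
gripper_width: 17.4
finger_force: 0.0
```

```bash
python3 look.py
```

```text
t 9.40 tcp [560.6  124.87  74.49] baryaw -0.146 tilt [ 0.0001 -0.    ] F [-0.51  0.36  0.34] M [ 0.026 -0.007 -0.012] w 17.4 ff 0.0 j6 0.93
bottom edge max 291.04 mean 286.98
```

Request:
play_rows:
  moves:
    - [[0,0,0,-0.05,204],[0,0,0,-0.05,204],[0,0,0,-0.05,204],[0,0,0,0,204],[0,0,0,0,204]]

```text
t: 9.87
eef_pos: [560.6, 124.9, 74.5]
orientation: [3.107, -0.464, 0.0]
force: [0.5, -0.4, 0.0]
gripper_width: 17.1
finger_force: 0.0
```

```bash
python3 look.py
```

```text
t 9.87 tcp [560.59 124.87  74.49] baryaw -0.296 tilt [ 0. -0.] F [ 0.48 -0.36  0.04] M [ 0.017  0.029 -0.009] w 17.1 ff 0.0 j6 0.78
bottom edge max 291.63 mean 291.09
```

Request:
play_rows:
  moves:
    - [[0,0,0,-0.05,204],[0,0,0,-0.05,204],[0,0,0,-0.05,204],[0,0,0,0,204],[0,0,0,0,204]]

```text
t: 10.33
eef_pos: [560.6, 124.8, 74.5]
orientation: [3.064, -0.695, -0.0]
force: [0.2, 0.6, -0.1]
gripper_width: 17.2
finger_force: 0.0
```

```bash
python3 look.py
```

```text
t 10.33 tcp [560.56 124.85  74.49] baryaw -0.446 tilt [-0. -0.] F [ 0.18  0.64 -0.14] M [-0.066 -0.022 -0.026] w 17.2 ff 0.0 j6 0.63
bottom edge max 291.88 mean 291.37
```

Request:
play_rows:
  moves:
    - [[0,0,0,-0.05,204],[0,0,0,-0.05,204],[0,0,0,-0.05,204],[0,0,0,0,204],[0,0,0,0,204]]

```text
t: 10.8
eef_pos: [560.6, 124.9, 74.5]
orientation: [3.003, -0.923, 0.0]
force: [-0.3, -0.9, -0.1]
gripper_width: 16.8
finger_force: 0.0
```

```bash
python3 look.py
```

```text
t 10.80 tcp [560.57 124.88  74.51] baryaw -0.596 tilt [ 0. -0.] F [-0.32 -0.93 -0.1 ] M [-0.048 -0.021  0.028] w 16.8 ff 0.0 j6 0.48
bottom edge max 292.04 mean 291.51
```

Request:
play_rows:
  moves:
    - [[0,0,0,-0.05,204],[0,0,0,-0.05,204],[0,0,0,0,204],[0,0,0,0,204]]

```text
t: 11.18
eef_pos: [560.6, 124.9, 74.5]
orientation: [-2.953, 1.072, -0.0]
force: [0.2, 0.3, 0.2]
gripper_width: 16.6
finger_force: 0.0
```

```bash
python3 look.py a3
```

```text
t 11.18 tcp [560.57 124.89  74.49] baryaw -0.696 tilt [0. 0.] F [0.19 0.28 0.17] M [-0.008 -0.022  0.009] w 16.6 ff 0.0 j6 0.38
bottom edge max 292.03 mean 291.59
```

View pics/a3.png

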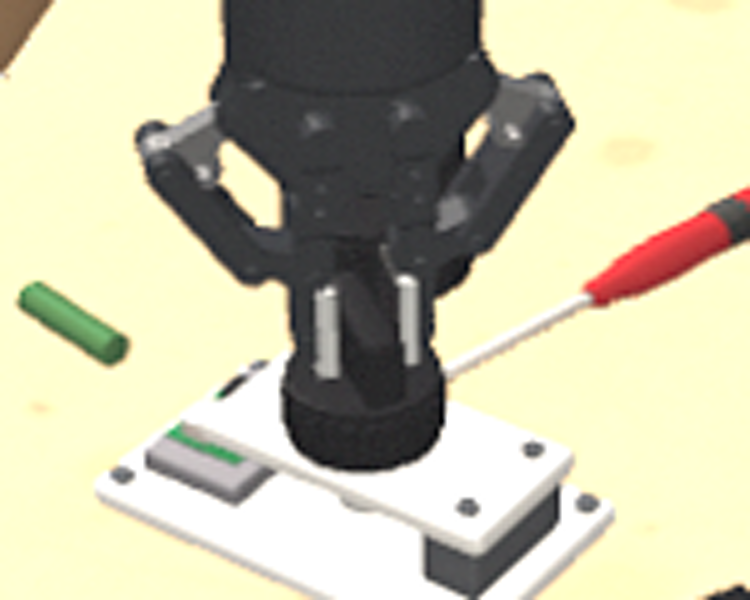

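The rim looks flat on the clamp bar at crop (362,468), and the edge has levelled off at 292.0. I'll continue gently towards the stop, watching the finger force and moment.

Request:
play_rows:
  moves:
    - [[0,0,0,-0.05,204],[0,0,0,-0.05,204],[0,0,0,0,204],[0,0,0,0,204]]

```text
t: 11.57
eef_pos: [560.6, 124.9, 74.5]
orientation: [2.896, -1.218, 0.0]
force: [0.2, 0.4, 0.2]
gripper_width: 16.8
finger_force: 0.0
```

```bash
python3 look.py
```

```text
t 11.57 tcp [560.57 124.86  74.5 ] baryaw -0.796 tilt [ 0. -0.] F [0.17 0.41 0.16] M [-0.003 -0.016 -0.006] w 16.8 ff 0.0 j6 0.28
bottom edge max 292.04 mean 291.60
```

Request:
play_rows:
  moves:
    - [[0,0,0,-0.05,204],[0,0,0,-0.05,204],[0,0,0,0,204],[0,0,0,0,204]]

```text
t: 11.95
eef_pos: [560.6, 124.9, 74.5]
orientation: [2.831, -1.361, -0.0]
force: [-0.5, -0.1, 0.2]
gripper_width: 17.2
finger_force: 0.0
```

```bash
python3 look.py
```

```text
t 11.95 tcp [560.56 124.87  74.49] baryaw -0.896 tilt [-0.  0.] F [-0.54 -0.05  0.21] M [0.016 0.002 0.044] w 17.2 ff 0.0 j6 0.18
bottom edge max 292.03 mean 291.60
```

Request:
play_rows:
  moves:
    - [[0,0,0,-0.05,204],[0,0,0,-0.05,204],[0,0,0,0,204],[0,0,0,0,204]]

```text
t: 12.33
eef_pos: [560.6, 124.9, 74.5]
orientation: [2.76, -1.501, -0.0]
force: [-0.3, -0.6, -0.8]
gripper_width: 17.3
finger_force: 0.0
```

```bash
python3 look.py
```

```text
t 12.33 tcp [560.55 124.85  74.46] baryaw -0.996 tilt [-0. -0.] F [-0.29 -0.64 -0.82] M [-0.021 -0.03   0.008] w 17.3 ff 0.0 j6 0.08
bottom edge max 292.03 mean 291.61
```

Request:
play_rows:
  moves:
    - [[0,0,0,-0.04,204],[0,0,0,-0.04,204],[0,0,0,0,204],[0,0,0,0,204]]

```text
t: 12.72
eef_pos: [560.6, 124.9, 74.5]
orientation: [2.697, -1.61, 0.0]
force: [-0.3, 0.5, -0.2]
gripper_width: 17.0
finger_force: 0.0
```

```bash
python3 look.py
```

```text
t 12.72 tcp [560.58 124.85  74.48] baryaw -1.076 tilt [ 0. -0.] F [-0.32  0.54 -0.22] M [ 0.013 -0.018  0.023] w 17.0 ff 0.0 j6 0.00
bottom edge max 292.21 mean 291.62
```

Request:
play_rows:
  moves:
    - [[0,0,0,-0.03,204],[0,0,0,-0.03,204],[0,0,0,0,204],[0,0,0,0,204]]

```text
t: 13.1
eef_pos: [560.5, 124.9, 74.5]
orientation: [2.647, -1.691, -0.0]
force: [0.3, -0.7, 0.6]
gripper_width: 17.2
finger_force: 0.0
```

```bash
python3 look.py
```

```text
t 13.10 tcp [560.55 124.88  74.48] baryaw -1.137 tilt [-0. -0.] F [ 0.28 -0.73  0.62] M [-0.009  0.044 -0.033] w 17.2 ff 0.0 j6 -0.06
bottom edge max 292.19 mean 291.60
```

The knob is well past the ramp with no resistance. I'll check its height with a light touch on the cap; fully home should touch at TCP z of about 70.2.

Request:
play_rows:
  moves:
    - [[0,0,-1.5,0,204],[0,0,-1.5,0,204],[0,0,0,0,204],[0,0,0,0,204]]

```text
t: 13.48
eef_pos: [560.5, 124.8, 71.3]
orientation: [2.646, -1.693, -0.0]
force: [-0.2, -0.1, 0.1]
gripper_width: 17.1
finger_force: 0.0
```

Request:
play_rows:
  moves:
    - [[0,0,-0.4,0,204],[0,0,-0.4,0,204],[0,0,0,0,204],[0,0,0,0,204]]

```text
t: 13.82
eef_pos: [560.6, 124.9, 70.7]
orientation: [2.646, -1.694, -0.0]
force: [-0.1, 0.1, -0.1]
gripper_width: 17.1
finger_force: 0.0
```

Request:
play_rows:
  moves:
    - [[0,0,-0.3,0,204],[0,0,-0.2,0,204],[0,0,0,0,204],[0,0,0,0,204]]

```text
t: 14.15
eef_pos: [560.6, 124.9, 70.3]
orientation: [-2.646, 1.694, -0.0]
force: [0.1, 0.1, 2.1]
gripper_width: 17.3
finger_force: 0.9
```

Contact came at 70.3 mm, so the knob is fully home. Releasing and retreating.

Request:
play_rows:
  moves:
    - [[0,0,0.8,0,204],[0,0,0,0,180],[0,0,0,0,150],[0,0,0,0,150],[0,0,0,0,150],[0,0,15,0,150],[0,0,30,0,150],[0,0,40,0,150],[0,0,40,0,150],[0,0,20,0,150]]

```text
t: 14.98
eef_pos: [562.2, 124.9, 221.6]
orientation: [-2.642, 1.69, -0.008]
force: [1.1, 0.0, 0.3]
gripper_width: 35.2
finger_force: 0.0
```

Request:
play_rows:
  moves:
    - [[-20,-36,0,0,150],[-20,-36,0,0,150],[-20,-36,0,0,150],[-20,-36,0,0,150],[-20,-36,0,0,150],[-20,-36,0,0,150],[0,0,0,0,150],[0,0,0,0,150]]

```text
t: 15.65
eef_pos: [439.7, -92.6, 216.4]
orientation: [-2.643, 1.698, -0.001]
force: [0.4, -0.3, 0.3]
gripper_width: 35.2
finger_force: 0.0
```

```bash
python3 look.py a4; python3 - <<'E'
from h import *
p,d=viewer.camera("top");P=cloud("top",d)
m=np.zeros((480,640),bool);m[222:262,272:308]=1
m&=(d>0)&(P[...,2]>88)&(P[...,2]<112)
q=P[m];print(len(q),np.median(q,0),cv2.minAreaRect(np.float32(q[:,:2])))
a=np.load("pics/top0p.npy").astype(int)
for n,(y,x) in dict(tin=(249,227),cell=(180,304),drv=(246,360)).items():
    print(n,np.abs(p[y-20:y+20,x-25:x+25].astype(int)-a[y-20:y+20,x-25:x+25]).mean())
E
```

```text
t 15.65 tcp [439.68 -92.62 216.45] baryaw -1.142 tilt [0.0011 0.0001] F [ 0.43 -0.27  0.29] M [ 0.039 -0.005  0.014] w 35.2 ff 0.0 j6 0.29
bottom edge max 292.23 mean 291.63
152 [560.52890482 125.41711737  95.34766082] ((560.2353515625, 125.76931762695312), (14.536552429199219, 45.62744140625), 32.546016693115234)
tin 2.178
cell 2.1748333333333334
drv 2.2231666666666667
```

View pics/a4.png

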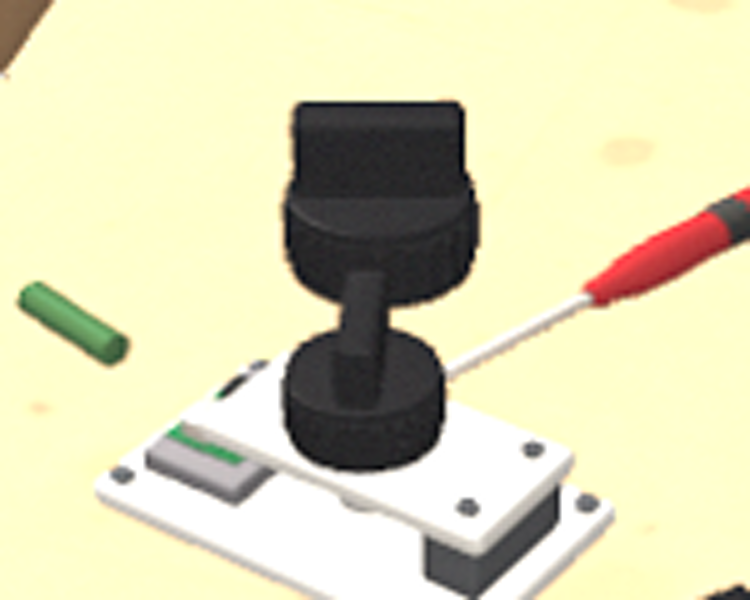

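The knob is level, with its rim on the clamp bar at crop (362,468). The bar top fell 10.65 mm in all (10.5 expected), the yaw is -1.0, and the bystanders haven't moved. Handing in.

```bash
python3 -c "
from plant import order
print(order.hand_in())"
```

```text
the job is handed in; nothing more can be done
None
```

The knob dropped into the thread start after a short counter-clockwise turn, then went clockwise until fully down on the clamp bar and was released. The most force I read while turning or pressing was about 3 N, the tin, screwdriver and battery did not move, and the job is handed in.

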